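Index the specimen turntable and clamp it

ROBOT

A 6-joint arm with a two-finger parallel gripper is mounted at the origin on a cart in front of the work surface, level with it; the furniture and walls round the work are solid. World frame = base frame: x ahead of the robot, y to its left, z up, the work surface at z = 0. Lengths are in m, angles in rad, forces in N, time in s.
With the tool pointing down it reaches from about 0.375 to 0.975 m from the base axis. Payload 3.8 kg.
Tool frame: the origin (TCP) lies at the very end of the fingers, on their centre line; the grasp point (between the pads) lies 19 mm behind it (robot.grip_point_offset is the distance from the TCP to the grasp point, in m); z points along the fingers, y is the line along which they close (so a half turn about z gives the same grasp; the last joint's range is limited). The gripper opens to 85 mm and grips with 20 to 120 N. Pads are 22 mm wide; open, the fingers measure 114 mm over their backs; the gripper's body (76 mm by 85 mm) begins 54 mm behind the grasp point. The pads swing forward as they close: fully open they stand 13 mm farther back than shut.
Start: joints at [1.232, 0.264, 1.604, -0, 1.274, -0.037], TCP at [0.201, 0.644, 0.231] pointing down, gripper open.
Joint ranges: [-2.63, 2.63], [-0.94, 2.18], [0.31, 2.57], [-1.31, 4.45], [0, 2.66], [-2.55, 2.55]. Speed limits (rad/s): [2.57, 2.57, 3.14, 3.14, 3.14, 3.14].

INTERFACE

Orientations are given as [roll, pitch, yaw] about the fixed x, y, z axes, in that order (R = Rz(yaw) Ry(pitch) Rx(roll)).
In Python, from bench import robot, get_image, close_job gives the robot as it stands.
- The arm moves only by the tool carry_out, never from a script. Its argument "rows" is a list that holds one entry, the list of rows, each a list of 4 numbers: the shift along the tool's x, y, z in mm, then the turn about the tool's z in degrees. In form: [[[tx, ty, tz, turn], ...]]. A call has 1 to 5 rows; each row is the pose to reach, as a shift and turn from the pose commanded when the call began, along the tool's axes at that moment; what a row does not reach only later rows make up. A row lasts 1/10 s, in which the tool goes at most 50 mm and 8.59 degrees, less where a joint would pass 70% of its speed; a pose out of reach is approached as far as the arm can. A call with a gripper value outside its range is refused whole. "claw" is the finger opening in mm, from 0 to 85.4, set as the call begins (left out, the last holds). The fingers move at their own pace and stop on an object; the grip force is fixed at half the most. Time passes only in rows, so rows that repeat a pose let the fingers close. It gives the time, the measured TCP pose, the force, the opening and the grip force at its end, in the units of the state.
- robot.state(): the state, without advancing time (a new reading comes with each control period).
- get_image(name): name is "scene" or "top" or "wrist"; returns a dict with "color" (400x640x3 uint8, red, green, blue), "camera_matrix" (3x3 intrinsics, pixels), "dist" ([k1, k2, p1, p2, k3] as OpenCV has them; the pictures are not rectified), "world_from_camera" (4x4, takes a point from camera to world coordinates). Camera axes: x right, y up, looking along -z (the intrinsics and any distortion apply to the point x, -y, -z); pixel columns grow to the right and rows downward; lengths in m; the calibration is good to about 2 mm. A picture is of the moment at which its call begins. There is no depth.
- close_job(): hands the job in; it is judged then, once.
The state is a dict: "time_s": time; "joint_positions": joint angles; "joint_vel": joint speeds; "joint_efforts": joint torques, N m; "eef_pos": TCP position; "orientation": TCP orientation; "ft_force": force on the tool from outside, world axes, zero at the start; "ft_torque": the same for the moment, N m; "opening": finger opening in m; "grip_force": force on a finger pad.
Only numpy, scipy, OpenCV 4.12 (cv2) and the standard library are available. Lean on these libraries where they do the work, as an engineer would, in place of code of your own. Each camera call takes 0.05 s, during which the arm holds its last target. There are 200 camera calls.

TASK

Lift or slide the small amber oil bottle out of the swing of the turntable's handle and leave it standing upright on the desk, clear of the swing; then, with the dish riding along in the middle, push the handle post round until the turntable sits in the third click counter-clockwise (seen from above) past the red zero tick. After that press the clamp lever's red paddle down until the resistance clearly firms up, without crushing it, and leave it there so that its travel can be read; leave the other things where they are.

Things in the scene. Friction and masses are not known exactly. Their poses are not given: they have to be found in the camera images.
- index_base: grey cast base of the click-stop turntable, fixed to the desk: disc 176 mm across, 22 mm high, clamp bracket behind it. Origin on the turntable's axis at desk level; its -x axis points to the zero tick (towards the robot within 0.3 rad). Twelve ticks 30 degrees apart lie on its rim: the zero tick red and broad, the others white
- axis (a point): point on the turntable's axis at the height of its top face, 45 mm above the desk
- turntable (a joint): angle in rad: 0 with the handle at the red tick, growing counter-clockwise from above; -1.9 to 2.6. Aluminium disc 140 mm across, top 45 mm above the desk; snaps into stops 0.5236 rad apart (3 to 5 N at the post); starts in one of the stops from three clicks clockwise of red up to red itself. Dark handle bar: 12 mm wide, 30 to 40 mm above the desk, reaches 130 mm from the axis
- post (a point): centre of the top of the upright black post (16 mm across, rising from the bar to 85 mm above the desk) on the handle bar, 115 mm from the axis; push it sideways to swivel the table
- clamp_lever (a joint): angle in rad: 0 fully raised, growing as the free end goes down, stop at 0.70; stays where left. Hinge 65 mm above the desk at index_base's x 115, y 55 mm; lever runs along index_base's -y, at 0 rising 0.38 rad. Moves at 4 to 6 N at the paddle, meets the spring pad at 0.16 to 0.30 rad (varies), then climbs about 1.2 N per mm. 11 to 16 N is properly firm, over 23 N crushes it
- paddle (a point): centre of the upper face of the round red press paddle (28 mm across) at the lever's free end, 90 mm from its hinge; about 101 mm above the desk when fully raised
- clamp_pad (a joint): how far the spring pad under the lever is pressed down, in m: 0 while the lever does not press on it; about 0.0025 when the lever has been firmly pressed and let go; 0.008 is too much
- dish: small lidded Petri dish, 56 mm across and 14 mm high, lying loose on the middle of the turntable; origin at the centre of its underside, z up
- oil_bottle: small amber oil bottle with white cap, 30 mm across and 66 mm high, 25 to 50 g, standing on the desk in the way of the handle bar, about 56 degrees counter-clockwise of the red tick (the fixed cell counter, 57 mm high, takes up the desk at x 0.64 to 0.86, y -0.32 to -0.16); origin at the centre of its underside, z up
- coplin_jar: bystander, loose, leave alone; origin at the centre of its underside, z up: staining jar with black lid, 59 mm across, 102 mm high
- bottle_clear: bystander, loose, leave alone; origin at the centre of its underside, z up: clear bottle with blue cap, 46 mm across, 94 mm high
- bottle_amber_a: bystander, loose, leave alone; origin at the centre of its underside, z up: brown bottle with black cap, 52 mm across, 112 mm high
- tape_roll: bystander, loose, leave alone; origin at the centre of its underside, z up: roll of tape lying flat, 68 mm across, 19 mm high
- eraser: bystander, loose, leave alone; origin at the centre of its underside, z up: blue and white eraser, 21 by 50 mm (y), 12 mm high
- coverslip_box: bystander, loose, leave alone; origin at the centre of its underside, z up: blue and white box, 35 by 35 mm, 21 mm high
There are look-alikes about, which are no part of the job. Leave any pink or turquoise look-alike of the oil_bottle alone.

How it is judged:
On the way, in this order (a step that is already met when the one before it is completed fails the run):
1. the oil bottle stands upright on the desk, let go and clear of the handle's swing, before the handle has been turned past the first click beyond the red tick (horizontal distance between oil_bottle and axis above 0.15 m and angle between oil_bottle's own z axis and vertical below 0.15 rad and height (world z) of oil_bottle between -0.01 and 0.01 m and linear speed of oil_bottle below 0.03 m/s and value of joint turntable below 0.8 rad and contact force between the fingers and oil_bottle below 0.2 N), for 0.2 s.
2. the turntable rests in the third click counter-clockwise past the red tick, the clamp not yet pressed (value of joint turntable between 1.4508 and 1.6908 rad and velocity of joint turntable between -0.05 and 0.05 rad/s and value of joint clamp_pad below 0.0008 m), for 0.3 s.
3. the clamp lever is pressed until it firms up on its spring pad, the turntable still at its stop (value of joint clamp_pad above 0.0012 m and value of joint turntable between 1.4508 and 1.6908 rad), for 0.2 s.
At the end, for the whole second after the job is handed in: Turntable at rest in the third click counter-clockwise past red (1.57 rad, within 0.12); lever left down, pad pressed 1.2 to 8 mm; dish flat within 20 mm of the middle; oil bottle upright, still, on the desk, its centre over 150 mm from the axis (all of step 3 and velocity of joint turntable between -0.05 and 0.05 rad/s and horizontal distance between dish and axis below 0.02 m and height (world z) of dish above 0.04 m and angle between dish's own z axis and vertical below 0.1 rad and horizontal distance between oil_bottle and axis above 0.15 m and angle between oil_bottle's own z axis and vertical below 0.15 rad and height (world z) of oil_bottle between -0.01 and 0.01 m and linear speed of oil_bottle below 0.03 m/s); the robot touches nothing.
It fails at once if another loose thing on the desk is shifted by more than 25 mm (distance of any of coplin_jar, bottle_clear, bottle_amber_a, tape_roll, eraser, coverslip_box from where it was at the start of the episode above 0.025 m).
It fails at once if the jar or a large bottle is knocked over (angle between any of coplin_jar, bottle_clear, bottle_amber_a's own z axis and vertical above 0.4 rad).
It fails at once if the small oil bottle is tipped over (angle between oil_bottle's own z axis and vertical above 0.8 rad).
It fails at once if the clamp is crushed: its spring pad is driven down by more than 8 mm (value of joint clamp_pad above 0.008 m).
It fails at once if the dish slides more than 25 mm from the middle of the turntable, or off it (horizontal distance between dish and axis above 0.025 m or height (world z) of dish below 0.03 m).
It also fails if it takes over 72 s, if anything falls off the work surface, if the arm or the gripper's body presses on something with over 40 N, if the wrist force passes 120 N, or if a joint passes its speed limit or range.

## Working session

There is one attempt and no reset: what is moved stays moved. The work goes in short steps, Python scripts to look and compute and a tool call to move; the robot and the scene stay as the last step left them, time stands still between calls to the robot, and variables do not carry over. Pictures are saved under pics/ and viewed, at most 10 in all, crops included, and the job is handed in when it is done.

Besides the shell and the picture viewer there is one more tool, called after ">>>" by a JSON object that holds its "fn" and its "kwargs", one argument or row to a line. carry_out: Moves the arm, as the interface text tells. Its arguments: {"type":"object","properties":{"rows":{"type":"array","items":{"type":"array","items":{"type":"array","items":{"type":"number"}}}},"claw":{"type":"number"}},"required":["rows"]}

```bash
mkdir -p pics
cat > h.py <<'E'
import numpy as np, cv2
from bench import robot, get_image, close_job
def ray(im,u,v):
    p=cv2.undistortPoints(np.array([[[u,v]]],float),im["camera_matrix"],np.array(im["dist"],float))[0,0]
    T=np.array(im["world_from_camera"]); d=T[:3,:3]@np.array([p[0],-p[1],-1]); return T[:3,3],d
def onz(im,u,v,z):
    o,d=ray(im,u,v); return o+d*(z-o[2])/d[2]
def pix(im,P):
    T=np.array(im["world_from_camera"]); c=T[:3,:3].T@(np.array(P,float)-T[:3,3]); c=np.array([c[0],-c[1],-c[2]])
    return cv2.projectPoints(c[None],np.zeros(3),np.zeros(3),im["camera_matrix"],np.array(im["dist"],float))[0][0,0]
def save(im,n): cv2.imwrite("pics/"+n,im["color"][:,:,::-1])
E
python3 - <<'E'
from h import *
for n in("scene","top"):
    im=get_image(n); save(im,n+"1.png"); np.save(n+"1.npy",im,allow_pickle=True); print(n,im["world_from_camera"][:3,3])
print(robot.state())
E
```

```text
scene [-0.06551156 -0.59940888  0.64003622]
top [0.48690496 0.10504185 1.12807811]
{'time_s': 0.1, 'joint_positions': array([ 1.23212363e+00,  2.64676715e-01,  1.60526455e+00, -2.68250739e-05,
        1.27370130e+00, -3.68682628e-02]), 'joint_vel': array([-0.00094229,  0.00028709, -0.00407249,  0.00087945,  0.0017972 ,
        0.00197495]), 'joint_efforts': array([-1.85578160e-04, -5.16712046e+01, -3.68591166e+01, -1.21720336e-04,
        6.30819981e-03, -1.20592253e-05]), 'eef_pos': array([0.20040529, 0.64385854, 0.23007263]), 'orientation': array([-3.13954319e+00, -4.99431834e-05,  2.83979605e+00]), 'ft_force': array([ 0.31666689, -0.29083899,  0.39059781]), 'ft_torque': array([-0.00452768,  0.02336178, -0.01691682]), 'grip_force': 0.0, 'opening': 0.08524690066270334}
```

View pics/top1.png

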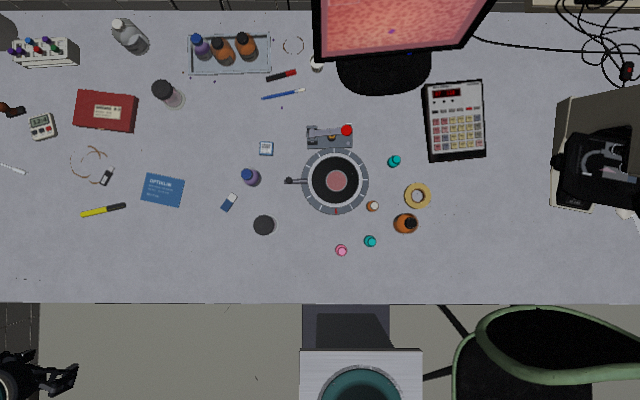

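View pics/scene1.png

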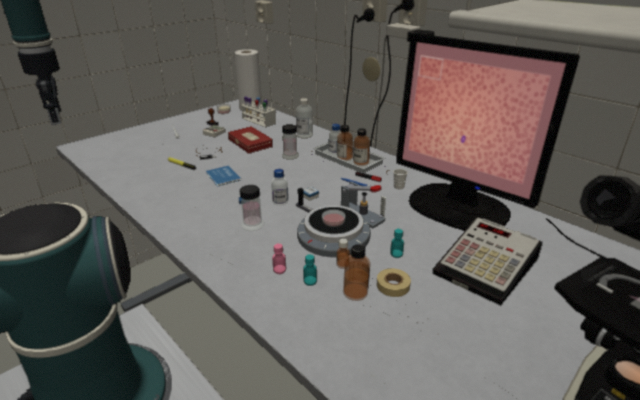

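Top view (up = +x, left = +y): turntable at about (335,181), handle and post at left (289,181), which is -3 clicks, red tick at about (335,211), paddle (346,130). Candidates for the oil bottle: white-capped amber (372,206), turquoise (394,161) and (370,241), pink (341,250), big brown with black cap (405,223). I choose (372,206), and check it with a crop.

Run:
```python
from h import *
t=np.load("top1.npy",allow_pickle=True).item(); s=np.load("scene1.npy",allow_pickle=True).item()
cv2.imwrite("pics/crop1.png",np.hstack([cv2.resize(t["color"][110:260,260:420,::-1],(400,375),interpolation=cv2.INTER_CUBIC),cv2.resize(s["color"][170:305,250:394,::-1],(400,375),interpolation=cv2.INTER_CUBIC)]))
c=t["color"]; hsv=cv2.cvtColor(c,cv2.COLOR_RGB2HSV)
# red blobs
m=(((hsv[...,0]<6)|(hsv[...,0]>174))&(hsv[...,1]>120)&(hsv[...,2]>80)).astype(np.uint8)
n,_,st,ce=cv2.connectedComponentsWithStats(m)
for i in range(1,n):
    if 280<ce[i][0]<430 and 100<ce[i][1]<260: print("red",st[i],ce[i])
print("pad", onz(t,*[346,130],.101))
# white cap blob
m=((hsv[...,1]<50)&(hsv[...,2]>185)).astype(np.uint8)
n,_,st,ce=cv2.connectedComponentsWithStats(m)
for i in range(1,n):
    if 362<ce[i][0]<382 and 195<ce[i][1]<215: print("white",st[i],ce[i],onz(t,*ce[i],.066))
# base ring: grey-dark disc; dark/dish
m=((hsv[...,0]>165)|(hsv[...,0]<10))&(hsv[...,1]>40)&(hsv[...,1]<150)&(hsv[...,2]>110)
n,_,st,ce=cv2.connectedComponentsWithStats(m.astype(np.uint8))
for i in range(1,n):
    if st[i][4]>20 and 300<ce[i][0]<380 and 150<ce[i][1]<220: print("dish",st[i],ce[i],onz(t,*ce[i],.059))
m=(hsv[...,2]<60).astype(np.uint8); n,_,st,ce=cv2.connectedComponentsWithStats(m)
for i in range(1,n):
    if st[i][4]>15 and 230<ce[i][0]<430 and 140<ce[i][1]<260: print("dark",st[i],ce[i],onz(t,*ce[i],.045))
for nm,u,v,z in[("jar",263,225,.102),("clear",250,177,.09),("brown",406,222,.11),("turqL",370,240,.06),("turqR",394,160,.06),("pink",341,250,.06),("tape",417,195,.019),("eraser",229,202,.012),("post",289,181,.085)]: print(nm,onz(t,u,v,z).round(3))
```

```text
red [341 125  11  11  97] [345.92783505 129.92783505]
red [335 209   2   5   9] [335.55555556 210.77777778]
pad [0.7031948  0.04341782 0.101     ]
dish [327 171  19  20 293] [335.93174061 180.53242321] [0.58453127 0.06584088 0.059     ]
dark [308 141   9   4  29] [312.06896552 142.75862069] [0.68177747 0.12619788 0.045     ]
dark [ 312  157   47   46 1304] [334.37116564 179.3458589 ] [0.5887996  0.06928067 0.045     ]
dark [285 177   8   7  37] [288.64864865 180.37837838] [0.58560791 0.18479611 0.045     ]
dark [254 216  20  19 315] [263.5015873  224.84444444] [0.47320993 0.2469666  0.045     ]
dark [405 217  12  12 114] [410.28947368 222.64912281] [ 0.48042299 -0.12209277  0.045     ]
jar [0.474 0.241 0.102]
clear [0.589 0.275 0.09 ]
brown [ 0.482 -0.098  0.11 ]
turqL [ 0.437 -0.019  0.06 ]
turqR [ 0.637 -0.079  0.06 ]
pink [0.412 0.053 0.06 ]
tape [ 0.552 -0.145  0.019]
eraser [0.532 0.342 0.012]
post [0.58  0.181 0.085]
```

View pics/crop1.png

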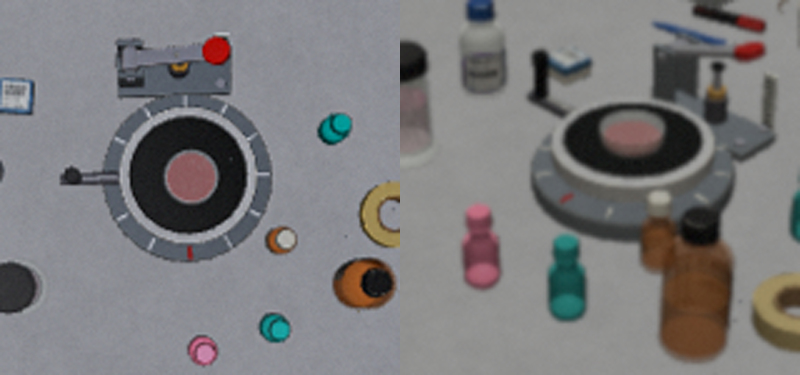

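The crop confirms an amber body with a white cap next to the table, about 56° CCW of the red tick. I refine the numbers, then move.

```bash
cat >> h.py <<'E'
from scipy.spatial.transform import Rotation as Ro
def go(x,y,z,yaw=None):
    s=robot.state(); p=np.array(s["eef_pos"]); R=Ro.from_euler("xyz",s["orientation"])
    d=R.inv().apply(np.array([x,y,z])-p)*1000; y0=s["orientation"][2]
    t=0 if yaw is None else -np.degrees((yaw-y0+np.pi)%(2*np.pi)-np.pi)
    print("shift",d.round(1),"turn",round(t,1),"dist",np.linalg.norm(d).round())
E
python3 - <<'E'
from h import *
t=np.load("top1.npy",allow_pickle=True).item(); s=np.load("scene1.npy",allow_pickle=True).item()
a=onz(t,335.4,179.9,.045); d=onz(t,335.9,180.5,.059); print("axis mat",a,"dish",d)
r=onz(t,335.6,210.8,.022); print("red",r, "ang",np.degrees(np.arctan2(*(r-a)[1::-1])))
p=onz(t,288.6,180.4,.085); print("post",p,np.linalg.norm((p-a)[:2]))
b=onz(t,374.4,205.6,.066); print("bot",b,np.linalg.norm((b-a)[:2]),np.degrees(np.arctan2(*(b-a)[1::-1])))
print("paddle",onz(t,345.9,129.9,.101))
# scene cap check: crop (659,199)
print("bot scene",onz(s,250+659*.36,170+196*.36,.066), "paddle scene", onz(s,250+750*.36,170+48*.36,.101))
print("dish scene",onz(s,250+632*.36,170+120*.36,.059))
go(.516,-.037,.23,.977)
E
```

```text
axis mat [0.58740698 0.06667603 0.045     ] dish [0.58461203 0.06592029 0.059     ]
red [0.5098242  0.06511708 0.022     ] ang -178.84885857155098
post [0.58190926 0.18196853 0.085     ] 0.11542350885112453
bot [ 0.52220818 -0.02915219  0.066     ] 0.11590482694324171 -124.23025860071903
paddle [0.70343736 0.04365951 0.101     ]
bot scene [ 0.74231386 -0.23575928  0.066     ] paddle scene [ 0.94584034 -0.19514333  0.101     ]
dish scene [ 0.83538121 -0.15817745  0.059     ]
shift [-503.7 -556.3    1.2] turn 106.7 dist 750.0
```

>>> {"fn": "carry_out", "kwargs": {
  "rows": [
    [[-33.5, -36, 0, 0], [-67, -72, 0, 0], [-100, -109, 0, 0], [-134, -145, 0, 0], [-168, -182, 0, 0]]
  ],
  "claw": 56
}}

```text
time_s: 0.6
eef_pos: [0.307, 0.419, 0.2307]
orientation: [-3.141, -0.0, 2.841]
ft_force: [-0.1, -1.2, 0.5]
opening: 0.0562
grip_force: 0.0
```

>>> {"fn": "carry_out", "kwargs": {
  "rows": [
    [[-33.5, -36, 0, 0], [-67, -72, 0, 0], [-100, -109, 0, 0], [-134, -145, 0, 0], [-168, -182, 0, 0]]
  ]
}}

```text
time_s: 1.1
eef_pos: [0.4132, 0.1956, 0.2311]
orientation: [3.141, 0.0, 2.84]
ft_force: [0.4, 0.3, 0.2]
opening: 0.0558
grip_force: 0.0
```

>>> {"fn": "carry_out", "kwargs": {
  "rows": [
    [[-33.5, -36, 0, 0], [-67, -72, 0, 0], [-100, -109, 0, 0], [-134, -145, 0, 0], [-168, -182, 0, 0]]
  ]
}}

```text
time_s: 1.6
eef_pos: [0.5194, -0.028, 0.231]
orientation: [3.141, -0.0, 2.839]
ft_force: [0.5, 0.4, 0.1]
opening: 0.0562
grip_force: 0.0
```

>>> {"fn": "carry_out", "kwargs": {
  "rows": [
    [[0, 0, 0, 8.5], [0, 0, 0, 17], [0, 0, 0, 25.5], [0, 0, 0, 34], [0, 0, 0, 42.5]]
  ]
}}

```text
time_s: 2.1
eef_pos: [0.5188, -0.0261, 0.2307]
orientation: [-3.141, -0.001, 2.092]
ft_force: [0.2, -0.7, -0.5]
opening: 0.0561
grip_force: 0.0
```

>>> {"fn": "carry_out", "kwargs": {
  "rows": [
    [[0, 0, 0, 8.5], [0, 0, 0, 17], [0, 0, 0, 25.5], [0, 0, 0, 34], [0, 0, 0, 42.5]]
  ]
}}

```text
time_s: 2.6
eef_pos: [0.5188, -0.0259, 0.2307]
orientation: [-3.141, 0.0, 1.35]
ft_force: [-0.1, 0.1, 0.4]
opening: 0.0559
grip_force: 0.0
```

>>> {"fn": "carry_out", "kwargs": {
  "rows": [
    [[0, 0, 0, 8], [0, 0, 0, 16], [0, 0, 0, 21.7], [0, 0, 0, 21.7]]
  ]
}}

```text
time_s: 3.0
eef_pos: [0.5189, -0.0259, 0.2308]
orientation: [-3.141, 0.0, 0.977]
ft_force: [-0.4, 0.2, 0.1]
opening: 0.0559
grip_force: 0.0
```

Run:
```python
from h import *
im=get_image("wrist"); save(im,"w1.png"); np.save("w1.npy",im,allow_pickle=True)
s=robot.state(); print(s["time_s"],s["eef_pos"],s["orientation"],s["opening"],im["world_from_camera"][:3,3]); print(pix(im,[.522,-.029,.066]))
go(.522,-.029,.2,.977)
```

```text
3.05 [ 0.51888525 -0.02592249  0.23084301] [-3.14083352e+00  4.05991479e-04  9.79716235e-01] 0.0563279737575157 [0.55601798 0.02847307 0.37324407]
[321.36753406 183.60375316]
shift [-0.8  4.3 30.8] turn 0.2 dist 31.0
```

View pics/w1.png

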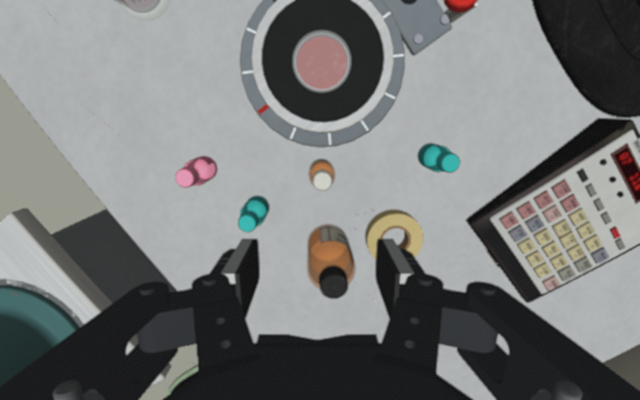

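Wrist view: oil bottle cap at (321,181), predicted (321,184); dish at (322,61), red tick (263,110), brown bottle behind at (330,262). The fix agrees within a few mm.

Run:
```python
from h import *
im=np.load("w1.npy",allow_pickle=True).item()
b=onz(im,321.5,181,.066); print("cap",b,"base",onz(im,322,170,.0))
print("dish",onz(im,322,61,.059),"mat",onz(im,323,60.5,.045),"red",onz(im,264,110,.022))
# brown: black cap top, paddle
print("brown",onz(im,333,283,.112))
bx,by=b[:2]
go(bx,by,.1,.977); go(bx,by,.026,.977)
```

```text
cap [ 0.52357778 -0.02687293  0.066     ] base [ 0.52456002 -0.02792412  0.        ]
dish [0.58673544 0.06672565 0.059     ] mat [0.58916919 0.06827077 0.045     ] red [0.51088857 0.0648651  0.022     ]
brown [ 0.48375569 -0.10483727  0.112     ]
shift [  1.9   4.5 130.8] turn 0.2 dist 131.0
shift [  1.9   4.6 204.8] turn 0.2 dist 205.0
```

>>> {"fn": "carry_out", "kwargs": {
  "rows": [
    [[2, 4.5, 45, 0], [2, 4.5, 90, 0], [2, 4.5, 135, 0], [2, 4.5, 175, 0], [2, 4.5, 202, 0]]
  ]
}}

```text
time_s: 3.55
eef_pos: [0.5217, -0.0266, 0.026]
orientation: [-3.138, 0.002, 0.98]
ft_force: [0.4, -0.3, -0.2]
opening: 0.056
grip_force: 0.0
```

>>> {"fn": "carry_out", "kwargs": {
  "rows": [
    [[0, 0, 0, 0], [0, 0, 0, 0], [0, 0, 0, 0], [0, 0, 0, 0], [0, 0, 0, 0]]
  ],
  "claw": 20
}}

```text
time_s: 4.05
eef_pos: [0.5256, -0.0269, 0.0311]
orientation: [3.139, -0.002, 0.978]
ft_force: [-0.1, 0.2, -1.4]
opening: 0.0252
grip_force: 58.9
```

Gripped at 25 mm (shoulder), lifting.

>>> {"fn": "carry_out", "kwargs": {
  "rows": [
    [[0, 0, -20, 0], [0, 0, -60, 0], [0, 0, -100, 0], [0, 0, -130, 0], [0, 0, -130, 0]]
  ]
}}

```text
time_s: 4.55
eef_pos: [0.5285, -0.0272, 0.1662]
orientation: [3.131, -0.006, 0.978]
ft_force: [1.2, -0.7, -0.0]
opening: 0.0252
grip_force: 59.1
```

Run:
```python
from h import *
im=get_image("wrist"); save(im,"w2.png")
s=robot.state(); print(s["opening"],s["grip_force"],s["ft_force"])
go(.41,.14,.16); go(.41,.14,.03,1.9)
```

```text
0.025200124379212385 59.087174681480974 [ 0.11810744  0.09454129 -0.83765177]
shift [  73.3 -190.2    2.3] turn 0 dist 204.0
shift [  72.8 -191.1  132.3] turn -52.8 dist 244.0
```

View pics/w2.png

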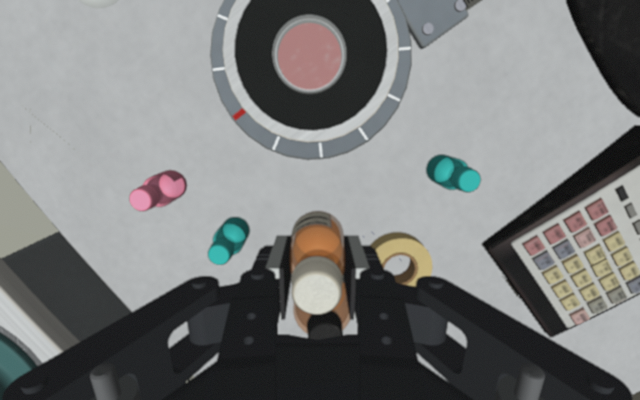

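Wrist view: bottle is held between the pads at (315,260), upright, brown bottle below undisturbed. Carrying it to the free spot (0.41, 0.14).

>>> {"fn": "carry_out", "kwargs": {
  "rows": [
    [[10, -25, 0, 0], [28, -72, 0, 0], [46, -119, 0, 0], [64, -165, 0, 0], [73, -190, 0, 0]]
  ]
}}

```text
time_s: 5.1
eef_pos: [0.4039, 0.1416, 0.1577]
orientation: [-3.139, 0.002, 0.979]
ft_force: [0.4, 0.2, -1.1]
opening: 0.0251
grip_force: 59.2
```

>>> {"fn": "carry_out", "kwargs": {
  "rows": [
    [[0, 0, 0, 0], [0, 0, 40, 0], [0, 0, 85, 0], [0, 0, 115, 0], [0, 0, 122, 0]]
  ]
}}

```text
time_s: 5.6
eef_pos: [0.4034, 0.1381, 0.033]
orientation: [-3.136, 0.007, 0.977]
ft_force: [0.2, 0.1, -0.7]
opening: 0.0251
grip_force: 59.2
```

>>> {"fn": "carry_out", "kwargs": {
  "rows": [
    [[0, 0, 0, 0], [0, 0, 0, 0]]
  ]
}}

```text
time_s: 5.8
eef_pos: [0.4088, 0.1399, 0.0384]
orientation: [3.14, -0.001, 0.977]
ft_force: [0.8, 0.1, 0.4]
opening: 0.0253
grip_force: 59.2
```

>>> {"fn": "carry_out", "kwargs": {
  "rows": [
    [[0, 0, 3, 0], [0, 0, 5, 0], [0, 0, 7, 0], [0, 0, 7, 0], [0, 0, 7, 0]]
  ]
}}

```text
time_s: 6.3
eef_pos: [0.4074, 0.14, 0.0304]
orientation: [3.141, -0.0, 0.978]
ft_force: [1.0, -0.1, -0.9]
opening: 0.0254
grip_force: 59.2
```

>>> {"fn": "carry_out", "kwargs": {
  "rows": [
    [[0, 0, 1, 0], [0, 0, 1, 0]]
  ]
}}

```text
time_s: 6.5
eef_pos: [0.4076, 0.14, 0.0295]
orientation: [3.141, -0.0, 0.978]
ft_force: [-0.1, -0.5, 0.1]
opening: 0.0255
grip_force: 59.3
```

>>> {"fn": "carry_out", "kwargs": {
  "rows": [
    [[0, 0, 1, 0], [0, 0, 1, 0]]
  ]
}}

```text
time_s: 6.7
eef_pos: [0.4079, 0.1402, 0.0293]
orientation: [3.142, -0.0, 0.977]
ft_force: [-3.1, -0.7, 8.7]
opening: 0.0252
grip_force: 60.2
```

>>> {"fn": "carry_out", "kwargs": {
  "rows": [
    [[0, 0, 0, 0], [0, 0, 0, 0], [0, 0, 0, 0]]
  ],
  "claw": 46
}}

```text
time_s: 7.0
eef_pos: [0.4072, 0.1399, 0.0281]
orientation: [-3.141, 0.0, 0.978]
ft_force: [0.2, -0.5, -0.2]
opening: 0.0458
grip_force: 0.0
```

>>> {"fn": "carry_out", "kwargs": {
  "rows": [
    [[0, 0, -20, 0], [0, 0, -60, 0], [0, 0, -105, 0], [0, 0, -130, 0], [0, 0, -130, 0]]
  ]
}}

```text
time_s: 7.5
eef_pos: [0.4108, 0.1409, 0.1629]
orientation: [3.136, -0.007, 0.978]
ft_force: [0.2, -0.6, -0.3]
opening: 0.046
grip_force: 0.0
```

Run:
```python
from h import *
im=get_image("wrist"); t=get_image("top"); np.save("t2.npy",t,allow_pickle=True)
cv2.imwrite("pics/m2.png",np.hstack([cv2.resize(im["color"][:,:,::-1],(480,300)),cv2.resize(t["color"][110:270,220:390,::-1],(319,300))]))
print(robot.state()["eef_pos"],robot.state()["opening"])
```

```text
[0.40762339 0.13999345 0.15858596] 0.046381423956949115
```

View pics/m2.png

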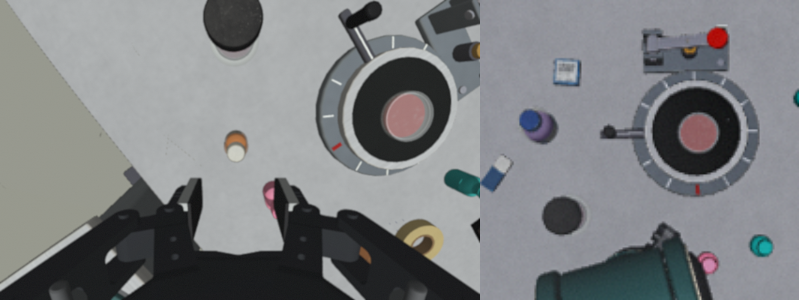

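Oil bottle stands upright, let go, at wrist px (235,146) of the mosaic, about (0.41,0.14); everything else is unmoved, and the handle is still at -3 clicks. Next I plan the post push along the arc with closed fingers.

```bash
cat > arc.py <<'E'
from h import *
A=np.array([.588,.067]); red=np.radians(182.3)
def P(a): a=red+np.radians(a); return A+.115*np.array([np.cos(a),np.sin(a)])
if __name__=="__main__":
    yaw=.977; s=robot.state(); R=Ro.from_euler("xyz",[np.pi,0,yaw])
    print("start",P(-108)); go(*P(-108),.159); go(*P(-108),.055)
    al=list(np.arange(-108,43,5.0))+list(np.arange(44.5,77,2.5)); al[-1]=76
    for i in range(0,len(al)-1,5):
        o=P(al[i]); print(round(al[i]),[[*[round(float(v)*2000)/2 for v in R.inv().apply([*(P(a)-o),0])[:2]],0,0] for a in al[i+1:i+6]],al[min(i+5,len(al)-1)])
E
python3 arc.py
```

```text
start [0.61911905 0.17770955]
shift [ 1.495e+02  1.543e+02 -1.000e-01] turn 0 dist 215.0
shift [149.4 154.2 103.9] turn 0 dist 239.0
-108 [[-3.5, -9.5, 0, 0], [-8.0, -18.5, 0, 0], [-13.0, -27.0, 0, 0], [-19.0, -35.0, 0, 0], [-25.5, -43.0, 0, 0]] -83.0
-83 [[-7.0, -7.0, 0, 0], [-15.0, -13.5, 0, 0], [-23.5, -19.0, 0, 0], [-32.0, -24.0, 0, 0], [-41.0, -28.0, 0, 0]] -58.0
-58 [[-9.5, -3.5, 0, 0], [-19.0, -6.0, 0, 0], [-29.0, -7.5, 0, 0], [-39.0, -8.0, 0, 0], [-49.0, -8.0, 0, 0]] -33.0
-33 [[-10.0, 1.0, 0, 0], [-20.0, 3.0, 0, 0], [-29.5, 5.5, 0, 0], [-39.0, 9.0, 0, 0], [-48.0, 13.5, 0, 0]] -8.0
-8 [[-8.5, 5.0, 0, 0], [-17.0, 11.0, 0, 0], [-24.5, 17.5, 0, 0], [-31.5, 25.0, 0, 0], [-37.5, 32.5, 0, 0]] 17.0
17 [[-5.5, 8.5, 0, 0], [-10.5, 17.0, 0, 0], [-14.5, 26.0, 0, 0], [-18.0, 35.5, 0, 0], [-20.5, 45.5, 0, 0]] 42.0
42 [[-1.0, 5.0, 0, 0], [-1.5, 10.0, 0, 0], [-2.0, 15.0, 0, 0], [-2.5, 20.0, 0, 0], [-2.5, 25.0, 0, 0]] 54.5
54 [[0.0, 5.0, 0, 0], [0.5, 10.0, 0, 0], [1.0, 15.0, 0, 0], [2.0, 20.0, 0, 0], [3.0, 25.0, 0, 0]] 67.0
67 [[1.5, 5.0, 0, 0], [2.5, 9.5, 0, 0], [5.5, 17.0, 0, 0]] 76
```

>>> {"fn": "carry_out", "kwargs": {
  "rows": [
    [[30, 31, 0, 0], [60, 62, 0, 0], [90, 93, 0, 0], [125, 129, 0, 0], [149.5, 154, 0, 0]]
  ],
  "claw": 0
}}

```text
time_s: 8.1
eef_pos: [0.6198, 0.1778, 0.155]
orientation: [-3.139, 0.003, 0.977]
ft_force: [-0.4, 0.2, -1.0]
opening: -0.0002
grip_force: 0.0
```

>>> {"fn": "carry_out", "kwargs": {
  "rows": [
    [[0, 0, 0, 0], [0, 0, 35, 0], [0, 0, 70, 0], [0, 0, 98, 0], [0, 0, 104, 0]]
  ]
}}

```text
time_s: 8.6
eef_pos: [0.6125, 0.1763, 0.0476]
orientation: [-3.133, 0.009, 0.978]
ft_force: [-0.3, -1.3, -0.1]
opening: -0.0001
grip_force: 0.0
```

>>> {"fn": "carry_out", "kwargs": {
  "rows": [
    [[-3.5, -9.5, 0, 0], [-8, -18.5, 0, 0], [-13, -27, 0, 0], [-19, -35, 0, 0], [-25.5, -43, 0, 0]]
  ]
}}

```text
time_s: 9.1
eef_pos: [0.5682, 0.1812, 0.0558]
orientation: [3.141, -0.002, 0.978]
ft_force: [0.1, -0.2, -0.5]
opening: -0.0
grip_force: 0.0
```

Run:
```python
from arc import *
t=get_image("top"); s=robot.state(); print(s["eef_pos"],P(-83),s["ft_force"]); sc=get_image("scene")
cv2.imwrite("pics/p1.png",np.hstack([cv2.resize(t["color"][120:260,240:400,::-1],(400,350)),cv2.resize(sc["color"][150:290,240:400,::-1],(400,350))]))
```

```text
[0.56579101 0.1807905  0.05493547] [0.56941556 0.18048841] [-2.02315891 -0.7397424  -0.59744115]
```

View pics/p1.png

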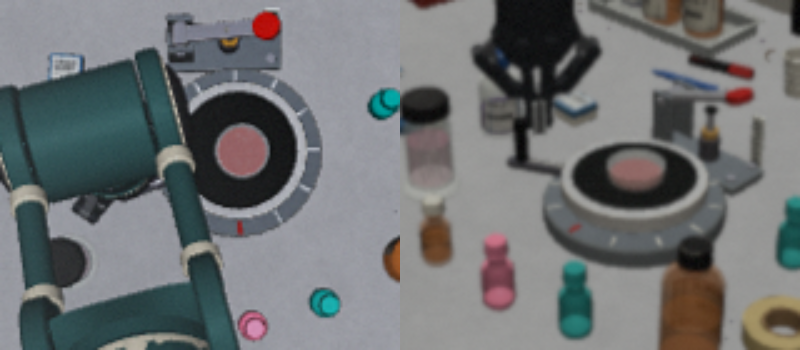

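Scene half: fingertips at (540,115) stand right behind the post (520,130), above the bar, and the handle has moved; the dish is still centred. Pushing on.

>>> {"fn": "carry_out", "kwargs": {
  "rows": [
    [[-7, -7, 0, 0], [-15, -13.5, 0, 0], [-23.5, -19, 0, 0], [-32, -24, 0, 0], [-41, -28, 0, 0]]
  ]
}}

```text
time_s: 9.7
eef_pos: [0.5221, 0.1621, 0.0545]
orientation: [3.142, -0.0, 0.977]
ft_force: [2.4, 1.3, 0.5]
opening: 0.0006
grip_force: 0.7
```

>>> {"fn": "carry_out", "kwargs": {
  "rows": [
    [[-9.5, -3.5, 0, 0], [-19, -6, 0, 0], [-29, -7.5, 0, 0], [-39, -8, 0, 0], [-49, -8, 0, 0]]
  ]
}}

```text
time_s: 10.2
eef_pos: [0.4891, 0.1259, 0.0546]
orientation: [3.14, -0.002, 0.978]
ft_force: [4.5, 1.2, -0.7]
opening: -0.0003
grip_force: 1.7
```

>>> {"fn": "carry_out", "kwargs": {
  "rows": [
    [[-10, 1, 0, 0], [-20, 3, 0, 0], [-29.5, 5.5, 0, 0], [-39, 9, 0, 0], [-48, 13.5, 0, 0]]
  ]
}}

```text
time_s: 10.7
eef_pos: [0.4727, 0.0788, 0.0542]
orientation: [-3.141, -0.002, 0.976]
ft_force: [2.1, 3.7, -1.1]
opening: -0.0001
grip_force: 1.5
```

>>> {"fn": "carry_out", "kwargs": {
  "rows": [
    [[-8.5, 5, 0, 0], [-17, 11, 0, 0], [-24.5, 17.5, 0, 0], [-31.5, 25, 0, 0], [-37.5, 32.5, 0, 0]]
  ]
}}

```text
time_s: 11.2
eef_pos: [0.4785, 0.0285, 0.054]
orientation: [-3.141, 0.001, 0.977]
ft_force: [0.1, -1.0, -0.3]
opening: -0.0004
grip_force: 0.0
```

>>> {"fn": "carry_out", "kwargs": {
  "rows": [
    [[-5.5, 8.5, 0, 0], [-10.5, 17, 0, 0], [-14.5, 26, 0, 0], [-18, 35.5, 0, 0], [-20.5, 45.5, 0, 0]]
  ]
}}

```text
time_s: 11.7
eef_pos: [0.5059, -0.0139, 0.0544]
orientation: [3.141, 0.0, 0.978]
ft_force: [-1.3, 0.1, 0.3]
opening: -0.0003
grip_force: 0.0
```

Run:
```python
from arc import *
t=get_image("top"); s=robot.state(); print(s["eef_pos"],P(42),s["ft_force"]); sc=get_image("scene")
cv2.imwrite("pics/p2.png",np.hstack([cv2.resize(t["color"][120:260,240:400,::-1],(400,350)),cv2.resize(sc["color"][150:290,240:400,::-1],(400,350))]))
```

```text
[ 0.50746034 -0.01479225  0.05473014] [ 0.50569534 -0.01331776] [ 0.62017696 -1.40427949  0.27669603]
```

View pics/p2.png

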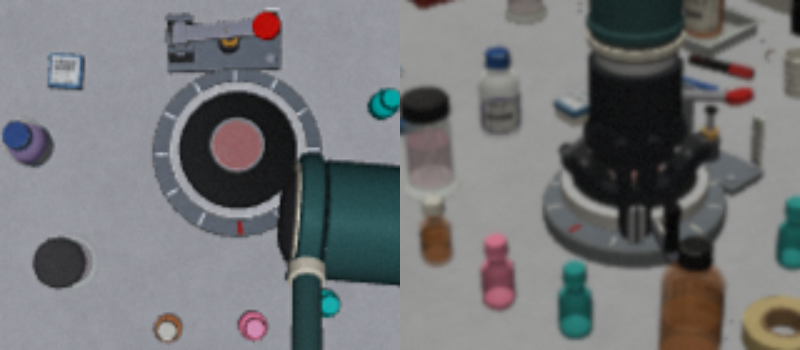

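Post (670,230 in the scene half) is just ahead of the fingers (635,220), dish centred, bystanders still. Finishing slowly.

>>> {"fn": "carry_out", "kwargs": {
  "rows": [
    [[-1, 5, 0, 0], [-1.5, 10, 0, 0], [-2, 15, 0, 0], [-2.5, 20, 0, 0], [-2.5, 25, 0, 0]]
  ]
}}

```text
time_s: 12.3
eef_pos: [0.5236, -0.0278, 0.0538]
orientation: [-3.139, -0.0, 0.978]
ft_force: [-1.0, 4.0, -0.7]
opening: -0.0001
grip_force: 1.8
```

>>> {"fn": "carry_out", "kwargs": {
  "rows": [
    [[0, 5, 0, 0], [0.5, 10, 0, 0], [1, 15, 0, 0], [2, 20, 0, 0], [3, 25, 0, 0]]
  ]
}}

```text
time_s: 12.8
eef_pos: [0.548, -0.0411, 0.0546]
orientation: [3.14, -0.0, 0.978]
ft_force: [0.2, -0.3, 0.1]
opening: -0.0001
grip_force: 0.0
```

>>> {"fn": "carry_out", "kwargs": {
  "rows": [
    [[1.5, 5, 0, 0], [2.5, 9.5, 0, 0], [4, 13, 0, 0], [5.5, 17, 0, 0], [5.5, 17, 0, 0]]
  ]
}}

```text
time_s: 13.3
eef_pos: [0.5648, -0.0455, 0.0544]
orientation: [3.141, -0.0, 0.978]
ft_force: [0.1, -0.0, 0.6]
opening: -0.0002
grip_force: 0.0
```

Run:
```python
from arc import *
s=robot.state(); print(s["eef_pos"],P(76),s["ft_force"]);
```

```text
[ 0.56479589 -0.04549292  0.05442026] [ 0.56467946 -0.04561062] [ 0.14902547 -0.04184889  0.57772547]
```

>>> {"fn": "carry_out", "kwargs": {
  "rows": [
    [[-3, -10, 0, 0], [-5, -17, -20, 0], [-5, -17, -60, 0], [-5, -17, -100, 0], [-5, -17, -120, 0]]
  ]
}}

```text
time_s: 13.8
eef_pos: [0.5479, -0.0398, 0.178]
orientation: [3.138, -0.002, 0.978]
ft_force: [0.4, -0.7, -0.0]
opening: -0.0002
grip_force: 0.0
```

Run:
```python
from arc import *
im=get_image("wrist"); np.save("w3.npy",im,allow_pickle=True); save(im,"w3.png"); s=robot.state(); print(s["eef_pos"])
```

```text
[ 0.54961015 -0.04000237  0.1808046 ]
```

View pics/w3.png

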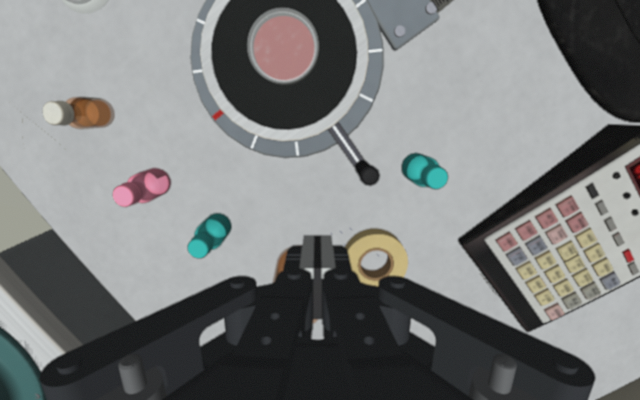

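Wrist view: red tick (218,115), white ticks (253,141), (297,148), the bar over the third tick, post top (370,174), dish centred at (283,46). Checking the angle and heading for the paddle.

Run:
```python
from arc import *
im=np.load("w3.npy",allow_pickle=True).item()
p=onz(im,370,174,.085); d=p[:2]-A; print(p,np.linalg.norm(d),np.degrees(np.arctan2(d[1],d[0]))%360-182.3)
print("dish",onz(im,283,46,.059))
go(.7045,.0425,.18); go(.7045,.0425,.108)
```

```text
[ 0.59433219 -0.04392737  0.085     ] 0.1111079604700366 90.96713140927176
dish [0.5924991  0.07234955 0.059     ]
shift [155.   82.3   2.1] turn 0 dist 175.0
shift [154.7  81.8  74.1] turn 0 dist 190.0
```

>>> {"fn": "carry_out", "kwargs": {
  "rows": [
    [[35, 18.5, 0, 0], [75, 40, 0, 0], [115, 61, 0, 0], [145, 77, 0, 0], [155, 82, 0, 0]]
  ]
}}

```text
time_s: 14.35
eef_pos: [0.703, 0.0447, 0.1729]
orientation: [-3.141, -0.0, 0.979]
ft_force: [-0.6, -0.6, -0.0]
opening: -0.0003
grip_force: 0.0
```

>>> {"fn": "carry_out", "kwargs": {
  "rows": [
    [[0, 0, 20, 0], [0, 0, 45, 0], [0, 0, 60, 0], [0, 0, 65, 0], [0, 0, 65, 0]]
  ]
}}

```text
time_s: 14.85
eef_pos: [0.7004, 0.0424, 0.108]
orientation: [-3.139, 0.002, 0.977]
ft_force: [-0.2, 0.3, 0.3]
opening: 0.0002
grip_force: 0.0
```

Run:
```python
from arc import *
s=robot.state(); print(s["eef_pos"],s["ft_force"])
im=get_image("wrist"); sc=get_image("scene"); 
cv2.imwrite("pics/k.png",np.hstack([cv2.resize(im["color"][100:340,160:480,::-1],(400,300)),cv2.resize(sc["color"][160:250,320:440,::-1],(400,300))]))
```

```text
[0.7004025  0.04243026 0.10802654] [-0.21703021  0.33372486  0.29354032]
```

View pics/k.png

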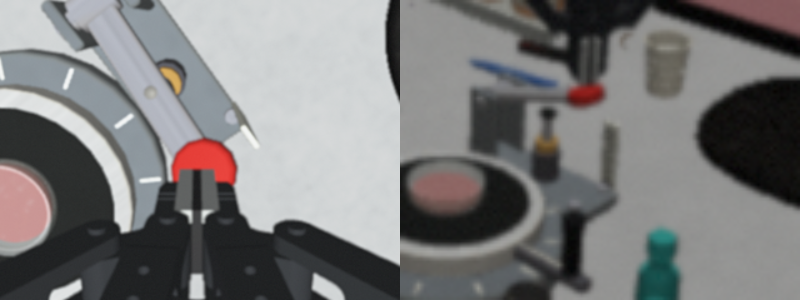

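Scene half: the closed fingertips (590,75) are right over the red paddle (586,95); the lever is raised. Now pressing in small steps.

>>> {"fn": "carry_out", "kwargs": {
  "rows": [
    [[0, 0, 3, 0], [0, 0, 6, 0], [0, 0, 8, 0], [0, 0, 10, 0], [0, 0, 10, 0]]
  ]
}}

```text
time_s: 15.45
eef_pos: [0.7029, 0.0415, 0.1009]
orientation: [3.138, 0.0, 0.978]
ft_force: [-0.2, -3.4, 4.1]
opening: 0.0
grip_force: 2.2
```

>>> {"fn": "carry_out", "kwargs": {
  "rows": [
    [[0, 0, 2, 0], [0, 0, 4, 0], [0, 0, 6, 0], [0, 0, 8, 0], [0, 0, 8, 0]]
  ]
}}

```text
time_s: 15.95
eef_pos: [0.7033, 0.041, 0.0931]
orientation: [3.138, 0.0, 0.978]
ft_force: [0.7, -2.5, 5.6]
opening: 0.0002
grip_force: 2.2
```

>>> {"fn": "carry_out", "kwargs": {
  "rows": [
    [[0, 0, 1, 0], [0, 0, 2, 0], [0, 0, 3, 0], [0, 0, 4, 0], [0, 0, 4, 0]]
  ]
}}

```text
time_s: 16.45
eef_pos: [0.7034, 0.0416, 0.0892]
orientation: [3.138, -0.001, 0.977]
ft_force: [0.4, -2.1, 4.4]
opening: -0.0001
grip_force: 2.1
```

>>> {"fn": "carry_out", "kwargs": {
  "rows": [
    [[0, 0, 1, 0], [0, 0, 2, 0], [0, 0, 3, 0], [0, 0, 3, 0], [0, 0, 3, 0]]
  ]
}}

```text
time_s: 16.95
eef_pos: [0.7035, 0.0413, 0.0867]
orientation: [3.137, -0.001, 0.978]
ft_force: [-0.3, -3.5, 6.5]
opening: 0.0002
grip_force: 3.0
```

>>> {"fn": "carry_out", "kwargs": {
  "rows": [
    [[0, 0, 1, 0], [0, 0, 2, 0], [0, 0, 2, 0], [0, 0, 2, 0]]
  ]
}}

```text
time_s: 17.35
eef_pos: [0.7036, 0.041, 0.0851]
orientation: [3.137, -0.0, 0.978]
ft_force: [-1.3, -4.1, 8.2]
opening: 0.0001
grip_force: 3.7
```

>>> {"fn": "carry_out", "kwargs": {
  "rows": [
    [[0, 0, 1, 0], [0, 0, 2, 0], [0, 0, 2, 0], [0, 0, 2, 0]]
  ]
}}

```text
time_s: 17.75
eef_pos: [0.7037, 0.0407, 0.0835]
orientation: [3.137, 0.0, 0.978]
ft_force: [-2.5, -6.2, 9.7]
opening: -0.0004
grip_force: 4.5
```

>>> {"fn": "carry_out", "kwargs": {
  "rows": [
    [[0, 0, 1, 0], [0, 0, 2, 0], [0, 0, 2, 0], [0, 0, 2, 0]]
  ]
}}

```text
time_s: 18.15
eef_pos: [0.7037, 0.0404, 0.0819]
orientation: [3.136, 0.0, 0.978]
ft_force: [-2.2, -6.4, 10.8]
opening: 0.0
grip_force: 5.2
```

>>> {"fn": "carry_out", "kwargs": {
  "rows": [
    [[0, 0, 0.5, 0], [0, 0, 1, 0], [0, 0, 1, 0], [0, 0, 1, 0]]
  ]
}}

```text
time_s: 18.55
eef_pos: [0.7038, 0.0403, 0.0812]
orientation: [3.136, 0.0, 0.978]
ft_force: [-3.1, -6.6, 12.6]
opening: -0.0003
grip_force: 5.9
```

Firm: about 13–14.5 N, climbing steadily with travel. Letting go and lifting away.

>>> {"fn": "carry_out", "kwargs": {
  "rows": [
    [[0, 0, -2, 0], [0, 0, -5, 0], [0, 0, -15, 0], [0, 0, -45, 0], [0, 0, -80, 0]]
  ]
}}

```text
time_s: 19.05
eef_pos: [0.6998, 0.0431, 0.1556]
orientation: [-3.137, 0.003, 0.978]
ft_force: [0.4, -0.2, -0.0]
opening: 0.0
grip_force: 0.0
```

>>> {"fn": "carry_out", "kwargs": {
  "rows": [
    [[-40, 0, -20, 0], [-80, 0, -20, 0], [-120, 0, -20, 0], [-160, 0, -20, 0], [-200, 0, -20, 0]]
  ]
}}

```text
time_s: 19.55
eef_pos: [0.5889, -0.1237, 0.1774]
orientation: [-3.141, -0.0, 0.978]
ft_force: [0.4, -0.6, 0.4]
opening: 0.0002
grip_force: 0.0
```

>>> {"fn": "carry_out", "kwargs": {
  "rows": [
    [[0, 0, 0, 0], [0, 0, 0, 0], [0, 0, 0, 0], [0, 0, 0, 0]]
  ]
}}

```text
time_s: 19.95
eef_pos: [0.5907, -0.122, 0.1773]
orientation: [-3.142, -0.0, 0.979]
ft_force: [-0.1, -0.4, 0.2]
opening: 0.0001
grip_force: 0.0
```

Run:
```python
from arc import *
t=get_image("top"); sc=get_image("scene"); s0=np.load("scene1.npy",allow_pickle=True).item(); s=robot.state(); print(s["time_s"],s["eef_pos"],s["ft_force"])
for n,im in(("before",s0),("now",sc)):
    h=cv2.cvtColor(im["color"],cv2.COLOR_RGB2HSV); m=((h[...,0]<8)|(h[...,0]>172))&(h[...,1]>140)&(h[...,2]>90)
    k,_,st,ce=cv2.connectedComponentsWithStats(m.astype(np.uint8))
    print(n,[(ce[i].round(1),st[i][4]) for i in range(1,k) if st[i][4]>20])
    h=h.astype(int); 
    m=((h[...,0]>168)|(h[...,0]<12))&(h[...,1]>40)&(h[...,1]<150)&(h[...,2]>110); m[:195]=0;m[240:]=0;m[:,:310]=0;m[:,365:]=0
    v,u=np.nonzero(m); print("dish",onz(im,u.mean(),v.mean(),.055).round(3))
print("paddle px at z .101/.08", pix(sc,[.7034,.0437,.101]),pix(sc,[.7037,.0395,.08]))
h=cv2.cvtColor(t["color"],cv2.COLOR_RGB2HSV); m=(h[...,1]<55)&(h[...,2]>185); k,_,st,ce=cv2.connectedComponentsWithStats(m.astype(np.uint8))
print([(ce[i].round(1),onz(t,*ce[i],.066).round(3)) for i in range(1,k) if st[i][4]>6 and 290<ce[i][0]<330 and 230<ce[i][1]<270])
```

```text
20.05 [ 0.59059869 -0.12206691  0.17716673] [0.49228004 0.37709485 0.11458989]
before [(array([249., 136.]), np.int32(299)), (array([375.7, 178.1]), np.int32(26)), (array([375.7, 187.8]), np.int32(38))]
dish [0.58  0.061 0.055]
now [(array([248.9, 136.2]), np.int32(299)), (array([375.8, 178.1]), np.int32(28)), (array([376.6, 195.2]), np.int32(47))]
dish [0.587 0.067 0.055]
paddle px at z .101/.08 [375.08230294 185.8899642 ] [376.01984999 194.0646339 ]
[(array([306.3, 252. ]), array([0.407, 0.138, 0.066]))]
```

```bash
python3 -c "
from bench import close_job
print(close_job())"
```

```text
the job is handed in; nothing more can be done
None
```

I handed the job in after about 20 s of robot time; no verdict came back. By camera, the oil bottle stands upright about 0.19 m from the axis, the turntable sits in the third click (about 91°) with the dish centred, and the lever stayed down after a press of about 14 N; the pad's travel could not be read directly.

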